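# Find which way the canister lid unlocks and hold it off

### The arm

A 7-joint arm with a two-finger parallel gripper is mounted at the origin on a cart in front of the work surface, level with it; the furniture and walls round the work are solid. World frame = base frame: x ahead of the robot, y to its left, z up, the work surface at z = 0. Lengths are in m, angles in rad, forces in N, time in s.
With the tool pointing down it reaches from about 0.35 to 0.9 m from the base axis. Payload 8.1 kg.
Tool frame: the origin (TCP) lies midway between the tips of the shut fingers; the grasp point (between the pads) lies 19 mm behind it; y points along the fingers, x is the direction in which the jaws open and shut, and the axes are right-handed (so a half turn about y gives the same grasp; the last joint's range is limited). The gripper opens to 92 mm and grips with 3 to 60 N. Pads are 19 mm wide; open, the fingers measure 130 mm over their backs; the gripper's body (75 mm by 190 mm) begins 47 mm behind the grasp point.
Start: joints at [1.127, 0.434, 0.025, 1.573, -0.012, 1.134, -0.075], TCP at [0.209, -0.589, 0.227] pointing down, gripper open.
Joint ranges: [-2.62, 2.62], [-0.44, 2.09], [-1.27, 1.32], [0.08, 2.57], [-1.32, 4.46], [0.12, 2], [-2.74, 2.74]. Speed limits (rad/s): [2.22, 2.22, 3.01, 3.01, 3.14, 3.14, 3.14].

### API

Orientations are given as a 3x3 rotation matrix whose columns are the frame's x, y, z axes.
In Python, from workcell import arm gives the robot as it stands. The module is installed in compiled form; this text tells all that it offers.
- The arm moves only by the tool move_arm, never from a script. Its argument "targets" is a list of rows, each a list of 3 entries, a list of its own where there are three numbers: the shift along the world's x, y, z in mm, then the turn, a rotation vector about the world's x, y, z in rad, then the opening, from 0 (shut) to 1 (fully open). A call has 1 to 20 rows; each row shifts and turns the commanded pose from where the row before left it; what a row does not reach is not made up. A row lasts 1/8 s, in which the tool goes at most 62.5 mm and 10.7 degrees, less where a joint would pass 70% of its speed; a pose out of reach is approached as far as the arm can. A call with a gripper value outside its range is refused whole. The fingers move at their own pace and stop on an object; the grip force is fixed at half the most. Time passes only in rows, so rows that do not move let the fingers close. It gives the time, the measured TCP pose, the force and the opening at its end, in the units of the state.
- arm.get_state(): the state, without advancing time (a new reading comes with each control period).
- arm.grab_frame(name): name is "scene" or "top"; returns (picture, depth): 400x640x3 uint8, red, green, blue; 400x640 float32, m along the optical axis (not along the pixel's ray), 0 where there is no reading.
- arm.camera_info(name): a dict with "camera_matrix" (3x3 intrinsics, pixels), "pose" (4x4, takes a point from camera to world coordinates). Camera axes: x right, y up, looking along -z (the intrinsics and any distortion apply to the point x, -y, -z); pixel columns grow to the right and rows downward; lengths in m; the calibration is good to about 2 mm. A picture is of the moment at which its call begins. camera_info takes no time and is no camera call.
- arm.close_job(): hands the job in, once; it reports no verdict.
The state is a dict: "clock": time; "q": joint angles; "qd": joint speeds; "tau": joint torques, N m; "ee_pos": TCP position; "orientation": TCP orientation; "wrist_force": force on the tool from outside, world axes, zero at the start; "torque": the same for the moment, N m; "finger_gap": finger opening in m.
Only numpy, scipy, OpenCV 4.12 (cv2) and the standard library are available. Lean on these libraries where they do the work, as an engineer would, in place of code of your own. Each camera call takes 0.05 s, during which the arm holds its last target.

### The job

Open the left one of the two twist-lock canisters: turn its lid by the wooden bar, one way and, if it stops short, the other, without forcing it, until you find the way it unlocks, and lift the lid straight off. Finish while still holding the lid level over its own canister, about 10 cm above its mouth and clear of it, so that the canister can be filled. Leave the right canister shut as it is and do not disturb the cup, the tin or the cutter standing near.

Things in the scene. Friction and masses are not known exactly. Their poses are not given: they have to be found in the camera images.
- can_a: one of two outwardly identical bare-metal canisters, 72 mm across and 110 mm tall, its 92 mm foot screwed down to the table so that it cannot move; origin at the centre of its underside, z up. One stands left (y from -0.23 to -0.15), the other right (y from -0.43 to -0.35); which name stands left varies, and so does x
- can_a_mouth (a point): centre of the mouth of can_a, at the rim, 110 mm above the table; axes as the canister: its x axis lies along the lid's bar (within 4 degrees) when locked. One canister unlocks clockwise, the other counter-clockwise; nothing outside shows which
- lid_a: quarter-turn lid of can_a, about 0.12 kg: a metal disc 77 mm across, 6 mm thick, lying on the rim, with an upright wooden bar on top; below it a hidden plug and T-shaped key reach 26 mm down into the can. About 2 mm of play sideways and up. Origin on the axis at the underside of the disc, at rim height; x along the bar, z up. Starts locked
- lid_a_grip (a point): centre of the dark wooden bar grip of lid_a: 54 mm long (x), 14 mm wide (y), 34 mm tall (z), standing upright on the disc; 23 mm above the rim when seated, its foot 17 mm below this point and its top 17 mm above; axes as the lid
- lid_a_grip_end (a point): middle of one end face of that bar, 27 mm along x from its centre. The lid: turned the wrong way it meets a hard stop after 6 to 14 degrees; the right way it turns freely (under 0.1 N m) to a stop 60 degrees (1.05 rad) from the canister's x axis, and from 47 degrees to that stop lifts straight off if not pressed against the stop (ease back 3 to 6 degrees). Twisting with over 1 N m or pulling with over 60 N is forcing it
- can_b: one of two outwardly identical bare-metal canisters, 72 mm across and 110 mm tall, its 92 mm foot screwed down to the table so that it cannot move; origin at the centre of its underside, z up. One stands left (y from -0.23 to -0.15), the other right (y from -0.43 to -0.35); which name stands left varies, and so does x
- can_b_mouth (a point): centre of the mouth of can_b, at the rim, 110 mm above the table; axes as the canister: its x axis lies along the lid's bar (within 4 degrees) when locked. One canister unlocks clockwise, the other counter-clockwise; nothing outside shows which
- lid_b: quarter-turn lid of can_b, about 0.12 kg: a metal disc 77 mm across, 6 mm thick, lying on the rim, with an upright wooden bar on top; below it a hidden plug and T-shaped key reach 26 mm down into the can. About 2 mm of play sideways and up. Origin on the axis at the underside of the disc, at rim height; x along the bar, z up. Starts locked
- lid_b_grip (a point): centre of the dark wooden bar grip of lid_b: 54 mm long (x), 14 mm wide (y), 34 mm tall (z), standing upright on the disc; 23 mm above the rim when seated, its foot 17 mm below this point and its top 17 mm above; axes as the lid
- lid_b_grip_end (a point): middle of one end face of that bar, 27 mm along x from its centre. The lid: turned the wrong way it meets a hard stop after 6 to 14 degrees; the right way it turns freely (under 0.1 N m) to a stop 60 degrees (1.05 rad) from the canister's x axis, and from 47 degrees to that stop lifts straight off if not pressed against the stop (ease back 3 to 6 degrees). Twisting with over 1 N m or pulling with over 60 N is forcing it
- tin_cup: bystander: loose tin cup with a handle, 68 mm across, 62 mm tall, beyond the canisters; origin at the centre of its underside
- tin_powder: bystander: loose round tin with a metal lid, 64 mm across, 105 mm tall, beyond the canisters; origin at the centre of its underside
- biscuit_cutter: bystander: loose ring-shaped metal cutter with a bow handle, 56 mm across, 50 mm tall, to the left of the canisters; origin at the centre of its underside
Mind the look-alikes: they are no part of the job. Leave any orange look-alike of the lid_b alone. Leave any blue look-alike of the lid_a alone.

How it is judged:
By the outcome, as a careful person would: the job done as asked, in the order asked, and still so for the second after the job is handed in, while the arm keeps its last pose, push and grip.
It also fails if it takes over 45 s, if anything falls off the work surface, if the arm or the gripper's body presses on something with over 40 N, if the wrist force passes 120 N, or if a joint passes its speed limit or range.

## Working session

There is one attempt and no reset: what is moved stays moved. The work goes in short steps, Python scripts to look and compute and a tool call to move; the robot and the scene stay as the last step left them, time stands still between calls to the robot, and variables do not carry over. Pictures are saved under pics/ and viewed, and the job is handed in when it is done.

Besides the shell and the picture viewer there is one more tool, called after "Emit:" in YAML: its name, and indented under it one key for each argument. move_arm: Moves the arm, as the interface text tells. Its arguments: {"type":"object","properties":{"targets":{"type":"array"}},"required":["targets"]}

```bash
mkdir -p pics
python3 - <<'E'
from workcell import arm
import cv2,numpy as np
np.set_printoptions(precision=4,suppress=True)
s=arm.get_state()
print(s['clock'],s['ee_pos'],s['orientation'],s['finger_gap'],s['wrist_force'],s['torque'])
for n in('scene','top'):
    p,d=arm.grab_frame(n);np.savez(f'{n}0.npz',p=p,d=d)
    cv2.imwrite(f'pics/{n}0.png',p[:,:,::-1]);print(n,arm.camera_info(n))
E
```

```text
0.0 [ 0.2087 -0.5886  0.2259] [[ 0.3342 -0.0006  0.9425]
 [-0.9425  0.0014  0.3342]
 [-0.0016 -1.     -0.0001]] 0.09169251446033012 [-0.3066  0.1728 -0.2008] [ 0.053   0.0248 -0.082 ]
scene {'camera_matrix': array([[515.0968,   0.    , 310.4373],
       [  0.    , 515.0968, 202.296 ],
       [  0.    ,   0.    ,   1.    ]]), 'pose': array([[-0.7669,  0.4772, -0.4292,  0.0626],
       [-0.6416, -0.5851,  0.496 ,  0.3844],
       [-0.0144,  0.6557,  0.7549,  0.9548],
       [ 0.    ,  0.    ,  0.    ,  1.    ]])}
top {'camera_matrix': array([[472.5496,   0.    , 318.8002],
       [  0.    , 472.5496, 205.3094],
       [  0.    ,   0.    ,   1.    ]]), 'pose': array([[ 0.0175,  0.9978, -0.0635,  0.4594],
       [-0.9997,  0.0184,  0.0131, -0.1814],
       [ 0.0142,  0.0633,  0.9979,  1.2909],
       [ 0.    ,  0.    ,  0.    ,  1.    ]])}
```

View pics/scene0.png

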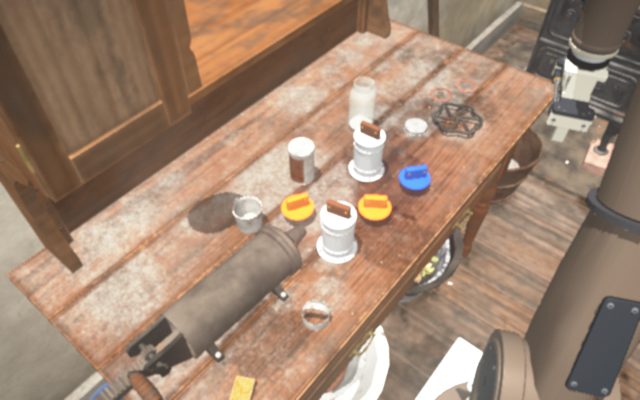

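View pics/top0.png

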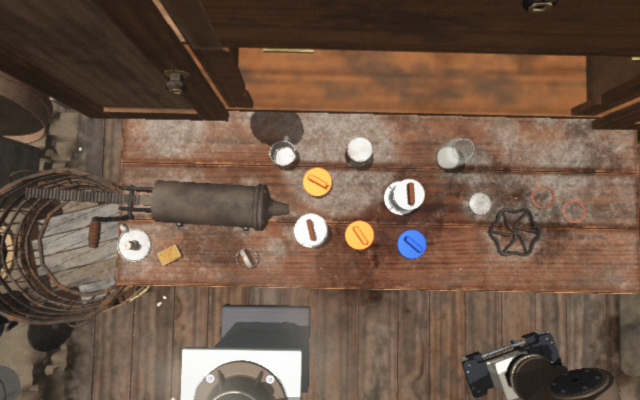

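Scene picture: the left canister with its lid is at about (338,230) and the right one at (368,150). Top picture: left lid (311,231), right lid (408,195), orange look-alikes (317,182) and (360,235), blue look-alike (412,244), cutter (248,258), cup (284,155), tin (360,152). I choose the lid with the brown bar at top (311,231). Next I measure it and check it in a close crop.

```bash
cat > h.py <<'E'
import numpy as np,cv2
from workcell import arm
np.set_printoptions(precision=4,suppress=True)
def ray(n,uv,z):
    i=arm.camera_info(n);K=i['camera_matrix'];P=i['pose']
    d=np.array([(uv[0]-K[0,2])/K[0,0],-(uv[1]-K[1,2])/K[1,1],-1]);d=P[:3,:3]@d;o=P[:3,3]
    return o+d*(z-o[2])/d[2]
def dep(n,uv,D):
    i=arm.camera_info(n);K=i['camera_matrix'];P=i['pose']
    return P[:3,3]+P[:3,:3]@(D*np.array([(uv[0]-K[0,2])/K[0,0],-(uv[1]-K[1,2])/K[1,1],-1]))
def pts(n,f,box):
    p,d=f['p'],f['d'];x0,y0,x1,y1=box
    out=[];px=[]
    for v in range(y0,y1):
        for u in range(x0,x1):
            if d[v,u]>0: out.append(dep(n,(u,v),d[v,u]));px.append((u,v,*p[v,u]))
    return np.array(out),np.array(px)
E
python3 - <<'E'
from h import *
for n,box,bx2 in(('top',(285,205,337,257),0),('scene',(310,190,366,266),0)):
    f=np.load(n+'0.npz');P,px=pts(n,f,box)
    x0,y0,x1,y1=box
    c=f['p'][y0:y1,x0:x1,::-1];cv2.imwrite(f'pics/crop_{n}.png',cv2.resize(c,None,fx=7,fy=7,interpolation=cv2.INTER_NEAREST))
    m=(P[:,2]>0.137)&(P[:,2]<.16);print(n,m.sum(),P[m].mean(0),np.median(P[m,2]))
    # brown
    r,g,b=px[:,2].astype(int),px[:,3].astype(int),px[:,4].astype(int)
    k=(r-b>35)&(P[:,2]>.125);k2=k&(P[:,2]>.142)
    for kk in(k,k2):
        q=px[kk][:,:2];W=np.array([ray(n,t,.15)[:2] for t in q])
        rc=cv2.minAreaRect((W*1000).astype(np.float32));print(kk.sum(),W.mean(0),rc,[round(x) for x in q.mean(0)])
    k=(P[:,2]>.108)&(P[:,2]<.125);print('disc',k.sum(),cv2.minEnclosingCircle((P[k,:2]*1000).astype(np.float32)),np.median(P[k,2]))
E
```

```text
top 126 [ 0.4726 -0.1766  0.1498] 0.14948001738590444
104 [ 0.4732 -0.1775] ((473.279296875, -177.39126586914062), (51.99531936645508, 12.287317276000977), 15.133896827697754) [311, 230]
104 [ 0.4732 -0.1775] ((473.279296875, -177.39126586914062), (51.99531936645508, 12.287317276000977), 15.133896827697754) [311, 230]
disc 620 ((472.6809387207031, -176.43832397460938), 38.38316345214844) 0.1166345898744009Traceback (most recent call last):
  File "<stdin>", line 3, in <module>
  File "h.py", line 16, in pts
    if d[v,u]>0: out.append(dep(n,(u,v),d[v,u]));px.append((u,v,*p[v,u]))
                            ~~~^^^^^^^^^^^^^^^^
  File "h.py", line 9, in dep
    i=arm.camera_info(n);K=i['camera_matrix'];P=i['pose']
ValueError: time passes only in moves, steps and waits
```

View pics/crop_top.png

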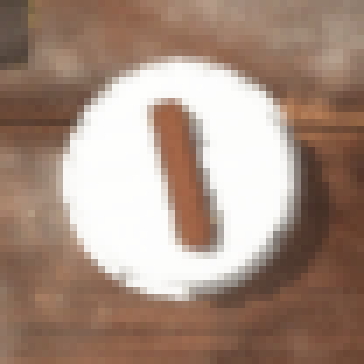

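The crop shows a white metal disc with a brown bar about 54 x 14 mm at top (311,230). The disc fits 77 mm across and the bar top is at z=0.149, both as described. Next I cross-check with the scene view, caching the calibration.

```bash
sed -i 's/^import numpy.*/&\nimport functools/; s/arm.camera_info(n)/ci(n)/' h.py
cat >> h.py <<'E'
@functools.lru_cache
def ci(n): return arm.camera_info(n)
E
python3 - <<'E'
from h import *
n='scene';box=(310,190,366,266)
f=np.load(n+'0.npz');P,px=pts(n,f,box)
px=px.astype(int);r,b=px[:,2],px[:,4]
k=(P[:,2]>.147)&(P[:,2]<.156)
print(k.sum(),P[k].mean(0),cv2.minAreaRect((P[k,:2]*1000).astype(np.float32)),px[k,:2].mean(0))
k=(P[:,2]>.113)&(P[:,2]<.119);print('disc',k.sum(),cv2.minEnclosingCircle((P[k,:2]*1000).astype(np.float32)))
# neighbours from top
f=np.load('top0.npz')
for nm,uv,z in(('cutter',(248,258),.05),('cup',(284,155),.06),('tin',(360,152),.105),('can right',(408,195),.116)):
    D=f['d'][uv[1],uv[0]];print(nm,dep('top',uv,D) )
E
```

```text
126 [ 0.472  -0.1765  0.1495] ((471.61566162109375, -177.2105712890625), (53.69630813598633, 15.326380729675293), 14.33390998840332) [338.3492 204.5079]
disc 462 ((471.3346252441406, -178.36126708984375), 39.77638244628906)
cutter [ 0.3948 -0.0086 -0.0014]
cup [ 0.6785 -0.1001  0.0005]
tin [ 0.6721 -0.299   0.1062]
can right [ 0.4594 -0.1814  1.2909]
```

Both views agree: bar centre about (0.472,-0.177), top z=0.149, bar at about 15° to x. The tool x axis must go from -70.5° to -75°. I move above the bar, at a tip height of 0.226.

Emit:
move_arm:
  targets:
    - [[19,29.5,0],[0,0,-0.006],1]
    - [[19,29.5,0],[0,0,-0.006],1]
    - [[19,29.5,0],[0,0,-0.006],1]
    - [[19,29.5,0],[0,0,-0.006],1]
    - [[19,29.5,0],[0,0,-0.006],1]
    - [[19,29.5,0],[0,0,-0.006],1]
    - [[19,29.5,0],[0,0,-0.006],1]
    - [[19,29.5,0],[0,0,-0.006],1]
    - [[19,29.5,0],[0,0,-0.006],1]
    - [[19,29.5,0],[0,0,-0.006],1]
    - [[19,29.5,0],[0,0,-0.006],1]
    - [[19,29.5,0],[0,0,-0.006],1]
    - [[19,29.5,0],[0,0,-0.006],1]
    - [[17,29,0],[0,0,0],1]
    - [[0,0,0],[0,0,0],1]
    - [[0,0,0],[0,0,0],1]

```text
clock: 2.1
ee_pos: [0.4724, -0.1771, 0.2265]
orientation: [[0.26, -0.001, 0.966], [-0.966, -0.0, 0.26], [0.0, -1.0, -0.001]]
wrist_force: [-0.5, -0.7, 0.5]
finger_gap: 0.0917
```

Emit:
move_arm:
  targets:
    - [[0,0,-15],[0,0,0],1]
    - [[0,0,-15],[0,0,0],1]
    - [[0,0,-15],[0,0,0],1]
    - [[0,0,-15],[0,0,0],1]
    - [[0,0,0],[0,0,0],1]

```text
clock: 2.72
ee_pos: [0.4719, -0.1764, 0.1653]
orientation: [[0.26, -0.003, 0.966], [-0.966, 0.001, 0.26], [-0.001, -1.0, -0.002]]
wrist_force: [0.0, -0.1, 1.1]
finger_gap: 0.0915
```

Run:
```python
from h import *
p,d=arm.grab_frame('scene');np.savez('scene1.npz',p=p,d=d)
cv2.imwrite('pics/scene1.png',cv2.resize(p[130:280,240:440,::-1],None,fx=4,fy=4))
s=arm.get_state();print(s['q'],s['ee_pos'],s['clock'])
```

```text
[ 0.4075  0.3175 -0.1967  1.9265  0.0774  0.906  -1.1355] [ 0.4726 -0.1765  0.1661] 2.775
```

View pics/scene1.png

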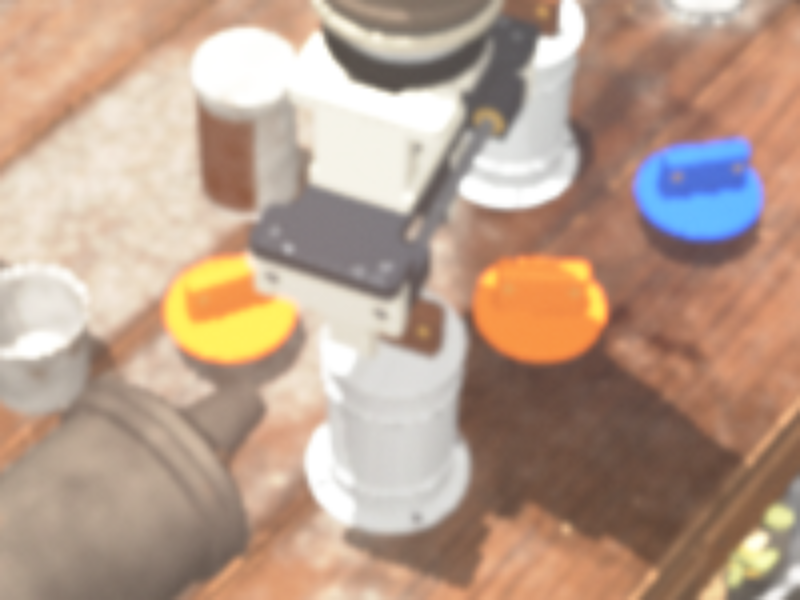

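The close-up shows the jaws straddling the bar (bar end at crop (415,330)) and in line with it. I descend with the tips 5-6 mm above the disc, then close.

Emit:
move_arm:
  targets:
    - [[0,0,-15],[0,0,0],1]
    - [[0,0,-15],[0,0,0],1]
    - [[0,0,-10],[0,0,0],1]
    - [[0,0,-4],[0,0,0],1]
    - [[0,0,0],[0,0,0],1]

```text
clock: 3.4
ee_pos: [0.4728, -0.1765, 0.1225]
orientation: [[0.26, -0.0, 0.966], [-0.966, 0.0, 0.26], [-0.0, -1.0, -0.0]]
wrist_force: [-0.1, -0.2, 1.3]
finger_gap: 0.0917
```

Emit:
move_arm:
  targets:
    - [[0,0,0],[0,0,0],0.5]
    - [[0,0,0],[0,0,0],0.3]
    - [[0,0,0],[0,0,0],0.2]
    - [[0,0,0],[0,0,0],0.1]
    - [[0,0,0],[0,0,0],0]
    - [[0,0,0],[0,0,0],0]
    - [[0,0,0],[0,0,0],0]
    - [[0,0,0],[0,0,0],0]

```text
clock: 4.4
ee_pos: [0.4729, -0.1766, 0.1227]
orientation: [[0.26, 0.0, 0.966], [-0.966, -0.0, 0.26], [0.0, -1.0, 0.0]]
wrist_force: [0.5, -0.7, -0.1]
finger_gap: 0.0163
```

Run:
```python
from h import *
s=arm.get_state()
for k in('clock','ee_pos','orientation','wrist_force','torque','finger_gap'):print(k,s[k])
```

```text
clock 4.4
ee_pos [ 0.4729 -0.1766  0.1227]
orientation [[ 0.2597  0.      0.9657]
 [-0.9657 -0.0001  0.2597]
 [ 0.0001 -1.      0.    ]]
wrist_force [ 0.5304 -0.7006 -0.0883]
torque [-0.022  -0.1074 -0.0036]
finger_gap 0.016321454088816124
```

Gripped. I turn counter-clockwise first in small steps, watching the torque.

Emit:
move_arm:
  targets:
    - [[0,0,0],[0,0,0.03],0]
    - [[0,0,0],[0,0,0.03],0]
    - [[0,0,0],[0,0,0],0]

```text
clock: 4.78
ee_pos: [0.4733, -0.1772, 0.1229]
orientation: [[0.317, 0.001, 0.948], [-0.948, -0.001, 0.317], [0.001, -1.0, 0.001]]
wrist_force: [3.0, -4.0, -0.6]
finger_gap: 0.0138
```

```bash
cat > st.py <<'E'
from h import *
s=arm.get_state();R=s['orientation']
print(round(s['clock'],2),s['ee_pos'],'barang',round(np.degrees(np.arctan2(R[1,0],R[0,0]))+90,2),'F',s['wrist_force'],'M',s['torque'],'gap',round(s['finger_gap'],4))
E
python3 st.py
```

```text
4.78 [ 0.4733 -0.1772  0.1229] barang 18.5 F [ 2.9664 -3.9687 -0.5566] M [-1.0569 -0.6229 -0.0586] gap 0.0138
```

Emit:
move_arm:
  targets:
    - [[0,0,0],[0,0,0.025],0]
    - [[0,0,0],[0,0,0.025],0]
    - [[0,0,0],[0,0,0],0]

```text
clock: 5.15
ee_pos: [0.4734, -0.1772, 0.1229]
orientation: [[0.364, 0.001, 0.931], [-0.931, -0.001, 0.364], [0.001, -1.0, 0.001]]
wrist_force: [3.2, -4.0, -0.8]
finger_gap: 0.0138
```

```bash
python3 st.py
```

```text
5.15 [ 0.4734 -0.1772  0.1229] barang 21.35 F [ 3.2276 -3.9534 -0.7612] M [-1.11   -0.7475 -0.0594] gap 0.0138
```

Emit:
move_arm:
  targets:
    - [[0,0,0],[0,0,0.02],0]
    - [[0,0,0],[0,0,0.02],0]
    - [[0,0,0],[0,0,0],0]

```text
clock: 5.52
ee_pos: [0.4737, -0.1775, 0.123]
orientation: [[0.401, 0.002, 0.916], [-0.916, -0.001, 0.401], [0.002, -1.0, 0.001]]
wrist_force: [3.4, -5.5, -2.9]
finger_gap: 0.0137
```

```bash
python3 st.py
```

```text
5.53 [ 0.4737 -0.1775  0.123 ] barang 23.62 F [ 3.4432 -5.4843 -2.9166] M [-1.4795 -0.9709 -0.1037] gap 0.0137
```

Emit:
move_arm:
  targets:
    - [[0,0,0],[0,0,0.02],0]
    - [[0,0,0],[0,0,0.0],0]

```text
clock: 5.78
ee_pos: [0.4738, -0.1777, 0.123]
orientation: [[0.419, 0.002, 0.908], [-0.908, -0.001, 0.419], [0.002, -1.0, 0.001]]
wrist_force: [4.2, -6.1, -3.1]
finger_gap: 0.0137
```

```bash
python3 st.py
```

```text
5.78 [ 0.4738 -0.1777  0.123 ] barang 24.76 F [ 4.1827 -6.1205 -3.1291] M [-1.618  -1.0679 -0.175 ] gap 0.0137
```

Emit:
move_arm:
  targets:
    - [[0,0,0],[0,0,0.02],0]
    - [[0,0,0],[0,0,0.0],0]

```text
clock: 6.02
ee_pos: [0.474, -0.1779, 0.123]
orientation: [[0.437, 0.002, 0.9], [-0.9, -0.002, 0.437], [0.002, -1.0, 0.001]]
wrist_force: [4.3, -6.8, -3.2]
finger_gap: 0.0138
```

```bash
python3 st.py
```

```text
6.03 [ 0.474  -0.1779  0.123 ] barang 25.9 F [ 4.2529 -6.8446 -3.1716] M [-1.7818 -1.2283 -0.1171] gap 0.0138
```

The signal is ambiguous (torque rose, then dropped), so I look at the bar before turning more.

```bash
python3 - <<'E'
from h import *
p,d=arm.grab_frame('scene');np.savez('scene2.npz',p=p,d=d)
cv2.imwrite('pics/scene2.png',cv2.resize(p[175:250,290:390,::-1],None,fx=8,fy=8,interpolation=cv2.INTER_CUBIC))
E
python3 st.py
```

```text
6.08 [ 0.4739 -0.1779  0.123 ] barang 25.89 F [ 4.9142 -7.0358 -3.2268] M [-1.8015 -1.1776 -0.0973] gap 0.0139
```

View pics/scene2.png

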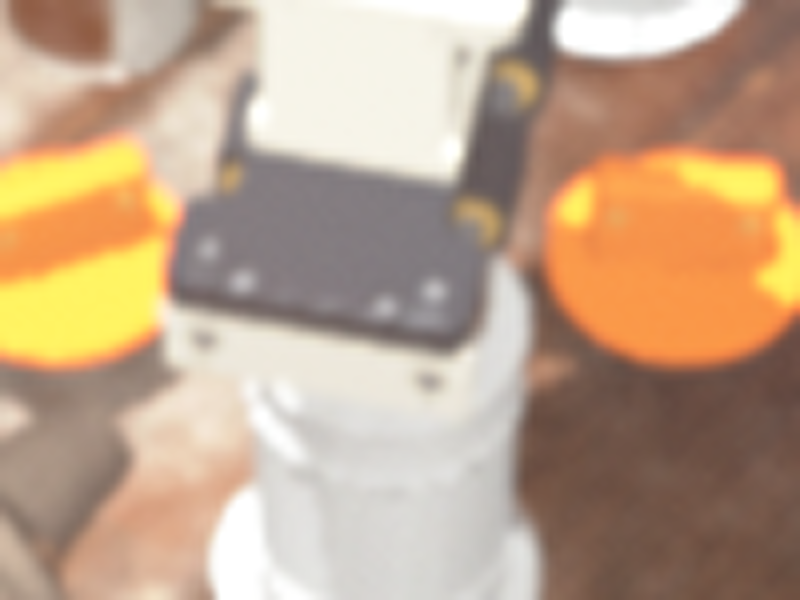

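The bar is hidden behind the gripper. I ease the lateral load by shifting the command about 1 mm along it, then turn another small amount and compare the torque.

Emit:
move_arm:
  targets:
    - [[1,-1.2,-0.5],[0,0,0],0]
    - [[0,0,0],[0,0,0],0]

```text
clock: 6.32
ee_pos: [0.4743, -0.1782, 0.1228]
orientation: [[0.437, 0.001, 0.899], [-0.899, -0.001, 0.437], [0.001, -1.0, 0.001]]
wrist_force: [0.8, -3.3, 5.3]
finger_gap: 0.014
```

```bash
python3 st.py
```

```text
6.33 [ 0.4743 -0.1782  0.1228] barang 25.91 F [ 0.7964 -3.3357  5.3049] M [-0.8275 -0.2143 -0.1288] gap 0.014
```

Emit:
move_arm:
  targets:
    - [[0,0,0],[0,0,0.02],0]
    - [[0,0,0],[0,0,0.0],0]

```text
clock: 6.58
ee_pos: [0.4743, -0.1781, 0.1228]
orientation: [[0.455, 0.001, 0.891], [-0.891, -0.0, 0.455], [0.001, -1.0, 0.001]]
wrist_force: [1.2, -3.4, 6.3]
finger_gap: 0.0136
```

```bash
python3 st.py
```

```text
6.58 [ 0.4743 -0.1781  0.1228] barang 27.06 F [ 1.1791 -3.3838  6.2771] M [-0.7698 -0.2656 -0.3921] gap 0.0136
```

Emit:
move_arm:
  targets:
    - [[0,0,0],[0,0,0],0]
    - [[0,0,0],[0,0,0.0],0]

```text
clock: 6.82
ee_pos: [0.4743, -0.1781, 0.1228]
orientation: [[0.455, 0.001, 0.891], [-0.891, -0.0, 0.455], [0.001, -1.0, 0.001]]
wrist_force: [0.8, -4.4, 5.3]
finger_gap: 0.0139
```

```bash
python3 st.py
```

```text
6.83 [ 0.4743 -0.1781  0.1228] barang 27.04 F [ 0.7959 -4.4186  5.2977] M [-0.7444 -0.2475 -0.3887] gap 0.0139
```

Emit:
move_arm:
  targets:
    - [[0,0,0],[0,0,0.01],0]
    - [[0,0,0],[0,0,0.0],0]

```text
clock: 7.08
ee_pos: [0.4743, -0.1781, 0.1228]
orientation: [[0.463, 0.001, 0.886], [-0.886, -0.0, 0.463], [0.001, -1.0, 0.001]]
wrist_force: [-0.3, -3.7, 6.0]
finger_gap: 0.0139
```

```bash
python3 st.py
```

```text
7.08 [ 0.4743 -0.1781  0.1228] barang 27.61 F [-0.307  -3.6985  6.0204] M [-0.7418 -0.22   -0.4325] gap 0.0139
```

Torque is sustained and rising (-0.39 to -0.43 N m) at about 12° from the start, so this is the wrong-way hard stop. I now turn clockwise.

Emit:
move_arm:
  targets:
    - [[0,0,0.3],[0,0,-0.05],0]
    - [[0,0,0],[0,0,-0.06],0]
    - [[0,0,0],[0,0,-0.06],0]
    - [[0,0,0],[0,0,-0.06],0]
    - [[0,0,0],[0,0,-0.05],0]
    - [[0,0,0],[0,0,0],0]

```text
clock: 7.82
ee_pos: [0.4735, -0.1773, 0.1228]
orientation: [[0.201, -0.001, 0.98], [-0.98, 0.0, 0.201], [-0.0, -1.0, -0.001]]
wrist_force: [0.0, -1.6, 5.5]
finger_gap: 0.0137
```

```bash
python3 st.py
```

```text
7.83 [ 0.4735 -0.1773  0.1228] barang 11.61 F [ 0.0318 -1.6281  5.5011] M [-0.2935  0.1691 -0.0096] gap 0.0137
```

Emit:
move_arm:
  targets:
    - [[0,0,0],[0,0,-0.04],0]
    - [[0,0,0],[0,0,-0.04],0]
    - [[0,0,0],[0,0,-0.04],0]
    - [[0,0,0],[0,0,0],0]

```text
clock: 8.32
ee_pos: [0.4735, -0.1774, 0.1228]
orientation: [[0.083, -0.001, 0.997], [-0.997, 0.0, 0.083], [-0.0, -1.0, -0.001]]
wrist_force: [-1.9, -2.3, 5.5]
finger_gap: 0.0138
```

```bash
python3 st.py
```

```text
8.32 [ 0.4735 -0.1774  0.1228] barang 4.74 F [-1.9402 -2.2807  5.5422] M [-0.2949  0.1556 -0.0463] gap 0.0138
```

Emit:
move_arm:
  targets:
    - [[0,0,0.2],[0,0,-0.04],0]
    - [[0,0,0],[0,0,-0.04],0]
    - [[0,0,0],[0,0,-0.04],0]
    - [[0,0,0],[0,0,0],0]

```text
clock: 8.82
ee_pos: [0.4737, -0.1774, 0.1227]
orientation: [[-0.039, -0.001, 0.999], [-0.999, 0.0, -0.039], [-0.0, -1.0, -0.001]]
wrist_force: [-2.4, -0.8, 5.3]
finger_gap: 0.0137
```

```bash
python3 st.py
```

```text
8.82 [ 0.4737 -0.1774  0.1227] barang -2.24 F [-2.4384 -0.765   5.2972] M [-0.0299  0.345  -0.0585] gap 0.0137
```

Past 17° and still free, so clockwise is the right way. I go on to about 53° from the start, inside the 47-60° window even with ±4° uncertainty.

Emit:
move_arm:
  targets:
    - [[0,0,0],[0,0,-0.05],0]
    - [[0,0,0],[0,0,-0.05],0]
    - [[0,0,0],[0,0,-0.05],0]
    - [[0,0,0],[0,0,-0.05],0]
    - [[0,0,0],[0,0,-0.05],0]
    - [[0,0,0],[0,0,-0.05],0]
    - [[0,0,0],[0,0,-0.05],0]
    - [[0,0,0],[0,0,-0.05],0]
    - [[0,0,0],[0,0,0],0]

```text
clock: 9.95
ee_pos: [0.4736, -0.1775, 0.1227]
orientation: [[-0.425, -0.001, 0.905], [-0.905, 0.0, -0.425], [0.0, -1.0, -0.001]]
wrist_force: [-1.5, -0.8, 5.5]
finger_gap: 0.0142
```

```bash
python3 st.py
```

```text
9.95 [ 0.4736 -0.1775  0.1227] barang -25.17 F [-1.478  -0.8223  5.46  ] M [-0.06    0.3256  0.0012] gap 0.0142
```

Emit:
move_arm:
  targets:
    - [[0,0,0],[0,0,-0.05],0]
    - [[0,0,0],[0,0,-0.05],0]
    - [[0,0,0],[0,0,-0.05],0]
    - [[0,0,0],[0,0,-0.05],0]
    - [[0,0,0],[0,0,-0.02],0]
    - [[0,0,0],[0,0,0],0]

```text
clock: 10.7
ee_pos: [0.4736, -0.1775, 0.1228]
orientation: [[-0.612, -0.001, 0.791], [-0.791, 0.0, -0.612], [0.0, -1.0, -0.001]]
wrist_force: [-2.8, -0.2, 5.4]
finger_gap: 0.0138
```

```bash
python3 st.py
```

```text
10.7 [ 0.4736 -0.1775  0.1228] barang -37.74 F [-2.7926 -0.1773  5.4474] M [-0.0265  0.3875  0.08  ] gap 0.0138
```

No stop reached and torque is low. I test-lift slowly.

Emit:
move_arm:
  targets:
    - [[0,0,1],[0,0,0],0]
    - [[0,0,1],[0,0,0],0]
    - [[0,0,1],[0,0,0],0]
    - [[0,0,1],[0,0,0],0]
    - [[0,0,0],[0,0,0],0]

```text
clock: 11.32
ee_pos: [0.474, -0.1777, 0.1268]
orientation: [[-0.611, 0.0, 0.792], [-0.792, 0.0, -0.611], [-0.0, -1.0, 0.0]]
wrist_force: [0.5, 0.2, -1.1]
finger_gap: 0.0139
```

```bash
python3 st.py
```

```text
11.32 [ 0.474  -0.1777  0.1268] barang -37.66 F [ 0.479   0.1501 -1.1385] M [0.0653 0.0079 0.0142] gap 0.0139
```

It rose 4 mm with only the lid's weight on the wrist (-1.1 N), so it is free. I keep lifting straight.

Emit:
move_arm:
  targets:
    - [[0,0,2],[0,0,0],0]
    - [[0,0,2],[0,0,0],0]
    - [[0,0,2],[0,0,0],0]
    - [[0,0,2],[0,0,0],0]
    - [[0,0,0],[0,0,0],0]

```text
clock: 11.95
ee_pos: [0.474, -0.1778, 0.135]
orientation: [[-0.611, 0.0, 0.792], [-0.792, -0.0, -0.611], [-0.0, -1.0, 0.0]]
wrist_force: [0.3, -0.3, -1.4]
finger_gap: 0.0136
```

```bash
python3 st.py
```

```text
11.95 [ 0.474  -0.1778  0.135 ] barang -37.66 F [ 0.344  -0.2791 -1.4407] M [ 0.0851  0.0301 -0.0169] gap 0.0136
```

Emit:
move_arm:
  targets:
    - [[0,0,3],[0,0,0],0]
    - [[0,0,3],[0,0,0],0]
    - [[0,0,4],[0,0,0],0]
    - [[0,0,4],[0,0,0],0]
    - [[0,0,4],[0,0,0],0]
    - [[0,0,4],[0,0,0],0]
    - [[0,0,0],[0,0,0],0]

```text
clock: 12.82
ee_pos: [0.4741, -0.1779, 0.1571]
orientation: [[-0.611, 0.001, 0.792], [-0.792, -0.0, -0.611], [-0.0, -1.0, 0.001]]
wrist_force: [-0.4, 0.1, -1.6]
finger_gap: 0.0142
```

```bash
python3 st.py
```

```text
12.82 [ 0.4741 -0.1779  0.1571] barang -37.66 F [-0.4331  0.0717 -1.6021] M [0.0474 0.034  0.0559] gap 0.0142
```

Emit:
move_arm:
  targets:
    - [[0,0,6],[0,0,0],0]
    - [[0,0,8],[0,0,0],0]
    - [[0,0,8],[0,0,0],0]
    - [[0,0,8],[0,0,0],0]
    - [[0,0,8],[0,0,0],0]
    - [[0,0,8],[0,0,0],0]
    - [[0,0,8],[0,0,0],0]
    - [[0,0,6],[0,0,0],0]
    - [[0,0,4],[0,0,0],0]
    - [[0,0,2],[0,0,0],0]
    - [[0,0,0],[0,0,0],0]
    - [[0,0,0],[0,0,0],0]

```text
clock: 14.32
ee_pos: [0.4738, -0.1777, 0.2225]
orientation: [[-0.611, -0.0, 0.792], [-0.792, 0.0, -0.611], [0.0, -1.0, -0.0]]
wrist_force: [0.8, -0.7, -1.6]
finger_gap: 0.0139
```

```bash
python3 st.py
python3 - <<'E'
from h import *
for n in('scene','top'):
    p,d=arm.grab_frame(n);np.savez(n+'3.npz',p=p,d=d);cv2.imwrite(f'pics/{n}3.png',p[:,:,::-1])
    if n=='scene': cv2.imwrite('pics/scene3c.png',cv2.resize(p[100:290,230:450,::-1],None,fx=3,fy=3))
E
```

```text
14.32 [ 0.4738 -0.1777  0.2225] barang -37.66 F [ 0.8127 -0.6941 -1.556 ] M [ 0.067   0.0314 -0.0001] gap 0.0139
```

View pics/scene3c.png

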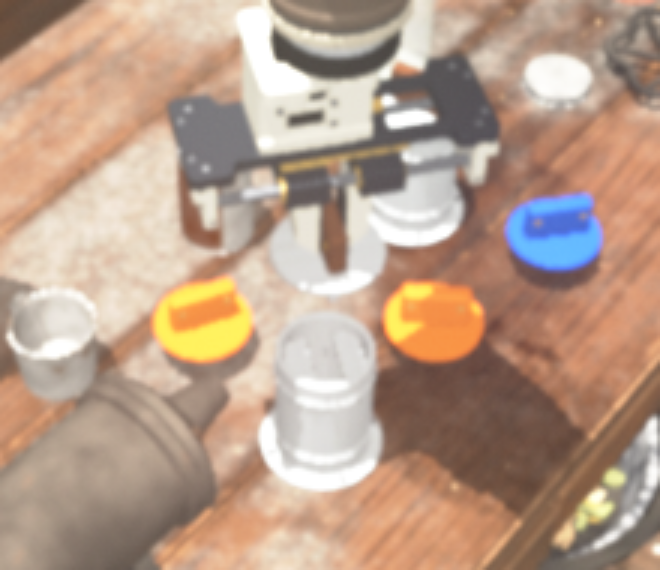

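View pics/top3.png

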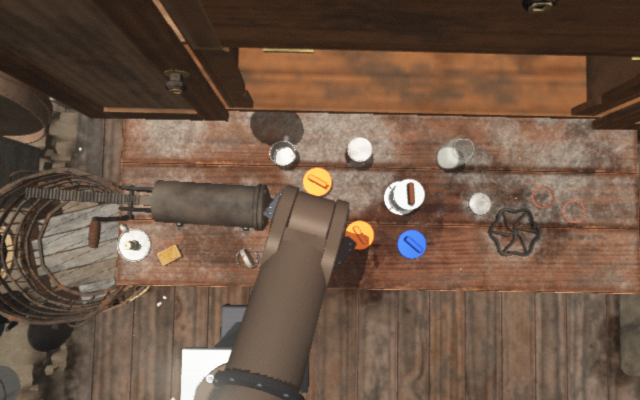

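The close-up shows the lid disc held at crop (328,250), with the open canister below it at (325,350). In the top view the cup, tin, cutter, look-alikes and right canister are where they were. One numeric check of the disc's height, level and centre before handing in.

Run:
```python
from h import *
f=np.load('scene3.npz');P,px=pts('scene',f,(315,165,365,202))
k=(abs(P[:,2]-.216)<.006)&(np.hypot(P[:,0]-.473,P[:,1]+.177)<.045)
Q=P[k];A=np.c_[Q[:,:2]-Q[:,:2].mean(0),np.ones(k.sum())]
print(k.sum(),'disc top plane slope,z',np.linalg.lstsq(A,Q[:,2],rcond=None)[0],cv2.minEnclosingCircle((Q[:,:2]*1000).astype(np.float32)))
P,px=pts('scene',f,(310,195,366,250));k=(P[:,2]>.104)&(P[:,2]<.114);print('rim',k.sum(),P[k].mean(0),cv2.minEnclosingCircle((P[k,:2]*1000).astype(np.float32)))
a=np.load('top0.npz')['p'].astype(int);b=np.load('top3.npz')['p'].astype(int)
for nm,(u,v,r) in dict(cup=(284,153,18),tin=(360,152,16),right=(406,197,24)).items(): print(nm,abs(a-b)[v-r:v+r,u-r:u+r].mean())
print('cutter',abs(a-b)[246:268,236:258].mean())
```

```text
547 disc top plane slope,z [ 0.0126 -0.0125  0.2158] ((471.8322448730469, -174.95663452148438), 38.417724609375)
rim 269 [ 0.471  -0.1758  0.1087] ((472.936279296875, -176.70066833496094), 37.64099884033203)
cup 2.129372427983539
tin 2.2548828125
right 2.033130787037037
cutter 2.3767217630853996
```

The disc top is at z=0.216, so its underside is 100 mm above the rim. It is level within about 1° and centred within about 2 mm, and the bystanders are unchanged.

```bash
python3 -c "
from workcell import arm
print(arm.close_job())"
```

```text
the job is handed in; nothing more can be done
None
```

The left canister is open, and the arm is holding its lid over it. I handed the job in at about 14.4 s of the 45 s allowed.

- **Turning:** I gripped the left lid's wooden bar and turned it counter-clockwise first. It met a hard stop about 12° from the start, where the torque reached about 0.43 N m. I then turned it clockwise, where it ran freely (at most 0.08 N m) to about 53° from the start. I stopped there, short of the end stop, so no easing back was needed.
- **Lifting:** The lid came straight off with only its own weight on the wrist, about 1.5 N.
- **Last checks:** The underside of the disc is about 100 mm above the rim. It is level to within about 1° and centred over the mouth to within about 2 mm. In the top view, the cup, tin, cutter and right canister look unchanged from the first picture.
- **Ambiguous reading:** Near the wrong-way stop the torque briefly rose and then fell, because of about 8 N of sideways load. I eased that load off, and the torque then rose steadily, which confirmed the stop.
- **Failed checks:** None failed or disagreed at the end.

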